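# Check a welding filter cassette in the light tester

### The arm

A 6-joint arm with a two-finger parallel gripper is mounted at the origin on a cart in front of the work surface, level with it; the furniture and walls round the work are solid. World frame = base frame: x ahead of the robot, y to its left, z up, the work surface at z = 0. Lengths are in m, angles in degrees, forces in N, time in s.
With the tool pointing down it reaches from about 0.35 to 0.875 m from the base axis. Payload 4.2 kg.
Tool frame: the origin (TCP) lies at the very end of the fingers, on their centre line; the grasp point (between the pads) lies behind it (r.grip_point_offset is the z of the grasp point in the tool frame, in m); z points along the fingers, y is the direction in which the jaws open and shut (so a half turn about z gives the same grasp; the last joint's range is limited). The gripper opens to 87 mm and grips with 3 to 60 N. Pads are 19 mm wide; open, the fingers measure 117 mm over their backs; the gripper's body (75 mm by 190 mm) begins 51 mm behind the grasp point.
Start: joints at [-58.465, 22.042, 0.453, 0, -68.411, -14.817], TCP at [0.18, -0.599, 0.223] pointing down, gripper open.
Joint ranges: [-179.83, 179.83], [-69.29, 118.12], [-61.27, 80.66], [-181.25, 117.63], [-171.15, -9.14], [-177.46, 177.46]. Speed limits (degrees/s): [159.86, 159.86, 180, 180, 180, 180].

### API

Orientations are given as a 3x3 rotation matrix whose columns are the frame's x, y, z axes.
In Python, from station import r, capture, workorder gives the robot as it stands. The module is installed in compiled form; this text tells all that it offers.
- The arm moves only by the shell command python3 -m crank 'ROWS'. ROWS is JSON, a list of rows, each an object with "delta_rot": the turn, a rotation vector about the tool's x, y, z in rad, a list of three; "linear": the shift along the tool's x, y, z in m, a list of three; "gripper": the opening in per cent of the stroke, from 0 (shut) to 100 (fully open). A call has 1 to 10 rows; each row shifts and turns the commanded pose from where the row before left it, along the tool's axes as they then stand; what a row does not reach is not made up. A row lasts 1/8 s, in which the tool goes at most 62.5 mm and 10.7 degrees, less where a joint would pass 70% of its speed; a pose out of reach is approached as far as the arm can. A call is refused whole if a number of a shift passes 0.0625 or a number of a turn 0.188, either way. A call with a gripper value outside its range is refused whole. The fingers move at their own pace and stop on an object; the grip force is fixed at half the most. Time passes only in rows, so rows that do not move let the fingers close. It gives the time, the measured TCP pose, the force and the opening at its end, in the units of the state.
- r.sense(): the state, without advancing time (a new reading comes with each control period).
- capture(name): name is "scene" or "top" or "wrist"; returns a dict with "img" (384x512x3 uint8, blue, green, red), "fx", "fy", "cx", "cy" (pixels), "dist_coeffs" ([k1, k2, p1, p2, k3] as OpenCV has them; the pictures are not rectified), "world_from_camera" (4x4, takes a point from camera to world coordinates). Camera axes: x right, y down, z forward; pixel columns grow to the right and rows downward; lengths in m; the calibration is good to about 2 mm. A picture is of the moment at which its call begins. There is no depth.
- workorder.finish_job(): hands the job in, once; it reports no verdict.
The state is a dict: "time_s": time; "joints": joint angles; "joint_velocities": joint speeds; "effort": joint torques, N m; "tcp_pos": TCP position; "ee_rot": TCP orientation; "wrist_force": force on the tool from outside, world axes, zero at the start; "moment": the same for the moment, N m; "gripper_width": opening from 0.0 (shut) to 1.0 (fully open).
Only numpy, scipy, OpenCV 4.12 (cv2) and the standard library are available. Lean on these libraries where they do the work, as an engineer would, in place of code of your own. Each camera call takes 0.05 s, during which the arm holds its last target.

### The job

Check the black welding-filter cassette in the light tester: first take the steel flat off the tester's slot and lay it flat on the bare table, clear of the tester. Then draw the black cassette out of the wooden block, gripping it only by its two narrow side edges (never by its window or faces), lower it upright into the slot and press it gently down against the spring lift until it is fully home, and finish while still gripping it and holding it down there in the light. Leave the other two cassettes standing in the block, and the nut and the copper nozzle lying where they are.

Things in the scene. Friction and masses are not known exactly. Their poses are not given: they have to be found in the camera images.
- tester: light tester, cream and dark grey, fixed to the table, 206 (x) x 104 (y) mm; origin under its centre on the table, z up, x along the light beam from the sloped display (-x end) to the finned lamp (+x end). On two guide posts in its middle sits an aluminium collar, 27 (x) x 72 (y) mm, with the slot; its upper face is the highest part, 88 mm above the table, all else stays below 82 mm
- slot_mouth (a point): centre of the slot at the collar's upper face, 88 mm above the table; axes as the tester's. The slot is 13 mm (x) by 55 mm (y) with a 3 mm lead-in chamfer all round; the posts below it guide with the same clearance. The cassette goes in upright, thickness along the tester's x, width along its y, either face to the lamp
- beam (a point): point of the light beam in the middle of the slot, 20 mm below the slot mouth, 68 mm above the table. Mind the fume hood over the far part of the table, beyond about x = 0.63 and above z = 0.36
- lift (a joint): spring lift in the slot, travel in m: 0 up, 0.026 fully down at its stop. Up, its top is 32 mm below the slot mouth and its shutter covers the receiver; down, 58 mm below: the shutter is out of the beam, 50 mm of the cassette stand out above the collar and its window is at the beam. The spring resists with 3 N at first, 5 N at the stop, and lifts again when let go
- flat: dark steel flat, 30 x 85 x 6 mm, 0.12 kg, origin in the middle of its underside, long side along its y, z up; lies across the collar of the tester over the slot, roughly along the slot, overhanging the collar a little on its sides. The table to the right of the wooden block, about x 0.40 to 0.55, y -0.35 to -0.44, is bare: room to lay it down
- filter: welding-filter cassette: black frame, green window, strip of dark blue solar cells above it; 51 wide (y), 108 high (z), 10 mm thick (x), 0.07 to 0.15 kg; origin in the middle of its lower edge. Stands upright in a slot of the wooden block. Grip its narrow side edges, 51 mm apart in y, at the ribs 75 to 101 mm above the lower edge; fingertips below 55 mm would meet the collar
- filter_faces: the delicate panels of the black cassette (window and solar cells): flush with its broad front and back faces, 39 mm wide, from 10 to 100 mm above its lower edge; frame of it and origin as filter. Fingers must not touch them
- filter_window (a point): middle of the window of the black cassette, 38 mm above its lower edge, in the middle of its thickness
- rack: wooden block fixed to the table, 124 (x) x 76 (y) x 26 mm high, origin under its centre, three slots along its y, 40 mm apart in its x, 12 x 53 mm and 18 mm deep: the cassettes stand in them with their lower edge 8 mm above the table. Which cassette stands in which slot varies
- cover_clear: cassette of the same size (51 x 108 x 10 mm, origin in the middle of its lower edge) with a light grey frame and a clear window, without solar cells; stands in another slot of the wooden block and stays there
- cover_amber: cassette of the same size (51 x 108 x 10 mm, origin in the middle of its lower edge) with a light grey frame and an amber window, without solar cells; stands in another slot of the wooden block and stays there
- nut: hexagon nut, 27 mm across flats, 15 mm high, lies near the work and stays there
- nozzle: copper gas nozzle, 25 mm thick, 68 mm long (y), lies near the work and stays there
There are look-alikes about, which are no part of the job. What is shaped like the filter but yellow is not meant.

How it is judged (in metres and radians):
On the way, in this order (a step that is already met when the one before it is completed fails the run):
1. the steel flat lies flat on the table, let go, at least 12 cm from the middle of the tester (height (world z) of flat below 0.012 m and angle between flat's own z axis and vertical below 0.15 rad and horizontal distance between flat and tester above 0.12 m and contact force between the fingers and flat below 0.1 N and linear speed of flat below 0.02 m/s), for 0.2 s.
2. the black cassette is gripped and lifted clear of the wooden block (height (world z) of filter above 0.03 m and contact force between the fingers and filter above 10 N and z of the grasp point in the frame of filter below 0.106 m), for 0.2 s.
At the end, for the whole second after the job is handed in: Black cassette upright and still in the slot: lift pressed 22.5 mm or more, window within 6 mm of the beam, square within 7 degrees, gripped with over 10 N below its upper edge. Flat let go on the table, 12 cm or more from the tester's middle; other cassettes upright within 20 mm of their places (value of joint lift above 0.0225 m and distance between filter_window and beam below 0.006 m and angle between the x axis of filter and the x axis of tester, either way round below 0.12 rad and angle between filter's own z axis and vertical below 0.1 rad and contact force between the fingers and filter above 10 N and z of the grasp point in the frame of filter below 0.106 m and contact force between filter and tester above 1 N and linear speed of filter below 0.02 m/s and height (world z) of flat below 0.012 m and angle between each of flat, cover_clear, cover_amber's own z axis and vertical below 0.15 rad and horizontal distance between flat and tester above 0.12 m and contact force between the fingers and flat below 0.1 N and distance of each of cover_clear, cover_amber from where it was at the start of the episode below 0.02 m); the arm keeps its last pose, push and grip.
It fails at once if the fingers touch the window or faces of the black cassette (contact force between the fingers and filter_faces above 0.5 N).
It fails at once if the black cassette is rammed against the tester (more than 40 N) (contact force between filter and tester above 40 N).
It fails at once if another cassette is pushed or pulled more than 20 mm from its place (distance of any of cover_clear, cover_amber from where it was at the start of the episode above 0.02 m).
It fails at once if the nut or the nozzle is moved more than 30 mm (distance of any of nut, nozzle from where it was at the start of the episode above 0.03 m).
It also fails if it takes over 72 s, if anything falls off the work surface, if the arm or the gripper's body presses on something with over 40 N, if the wrist force passes 120 N, or if a joint passes its speed limit or range.

## Working session

There is one attempt and no reset: what is moved stays moved. The work goes in short steps, Python scripts to look and compute and a shell command to move; the robot and the scene stay as the last step left them, time stands still between calls to the robot, and variables do not carry over. Pictures are saved under pics/ and viewed, and the job is handed in when it is done.

```bash
mkdir -p pics; cat > h.py <<'E'
import numpy as np, cv2
from station import r, capture
def pose():
    s=r.sense(); return s
def save(name,c,crop=None,k=1):
    im=c["img"]
    if crop: x0,y0,x1,y1=crop; im=im[y0:y1,x0:x1]
    if k!=1: im=cv2.resize(im,None,fx=k,fy=k,interpolation=cv2.INTER_CUBIC)
    cv2.imwrite("pics/"+name+".png",im)
def KD(c): return np.array([[c["fx"],0,c["cx"]],[0,c["fy"],c["cy"]],[0,0,1]]),np.array(c["dist_coeffs"],float)
def ray(c,uv):
    K,D=KD(c); p=cv2.undistortPoints(np.array([[uv]],float),K,D)[0,0]
    T=np.array(c["world_from_camera"]); d=T[:3,:3]@np.array([p[0],p[1],1]); return T[:3,3],d/np.linalg.norm(d)
def onz(c,uv,z):
    o,d=ray(c,uv); return o+d*(z-o[2])/d[2]
def proj(c,P):
    K,D=KD(c); T=np.linalg.inv(np.array(c["world_from_camera"]))
    return cv2.projectPoints(np.atleast_2d(np.array(P,float)),cv2.Rodrigues(T[:3,:3])[0],T[:3,3],K,D)[0][:,0]
E
python3 - <<'E'
from h import *
s=r.sense(); print(s["time_s"],s["tcp_pos"],np.round(s["ee_rot"],3).tolist(),s["gripper_width"],r.grip_point_offset)
for n in("scene","top","wrist"):
    c=capture(n); save(n+"0",c,k=1.5); print(n,np.round(c["world_from_camera"],3).tolist(),c["fx"])
E
```

```text
0.0 [ 0.17966169 -0.59800257  0.2214708 ] [[-0.958, -0.288, -0.001], [-0.288, 0.958, 0.002], [0.0, 0.002, -1.0]] 1.0034747525562682 -0.0187
scene [[-0.756, -0.477, 0.449, 0.062], [-0.654, 0.565, -0.502, 0.48], [-0.014, -0.673, -0.739, 0.76], [0.0, 0.0, 0.0, 1.0]] 412.26152241938934
top [[-0.024, -0.997, 0.075, 0.407], [-0.999, 0.027, 0.031, -0.014], [-0.033, -0.074, -0.997, 0.948], [0.0, 0.0, 0.0, 1.0]] 370.65193149294066
wrist [[-0.288, 0.921, 0.26, 0.107], [0.957, 0.277, 0.08, -0.62], [0.002, 0.272, -0.962, 0.383], [0.0, 0.0, 0.0, 1.0]] 334.46041583516904
```

View pics/scene0.png

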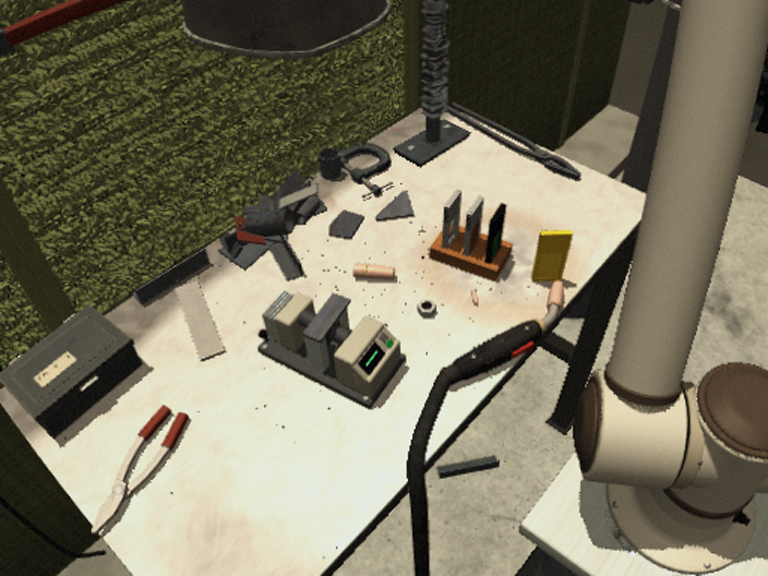

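View pics/top0.png

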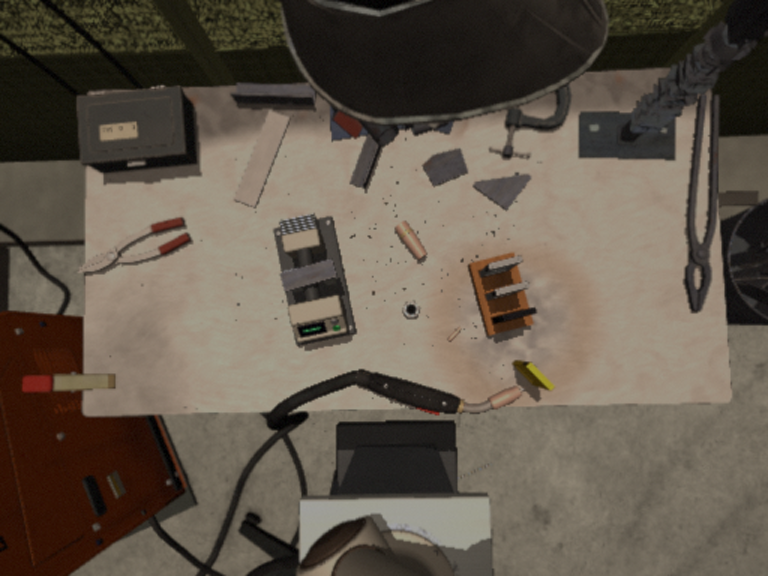

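View pics/wrist0.png

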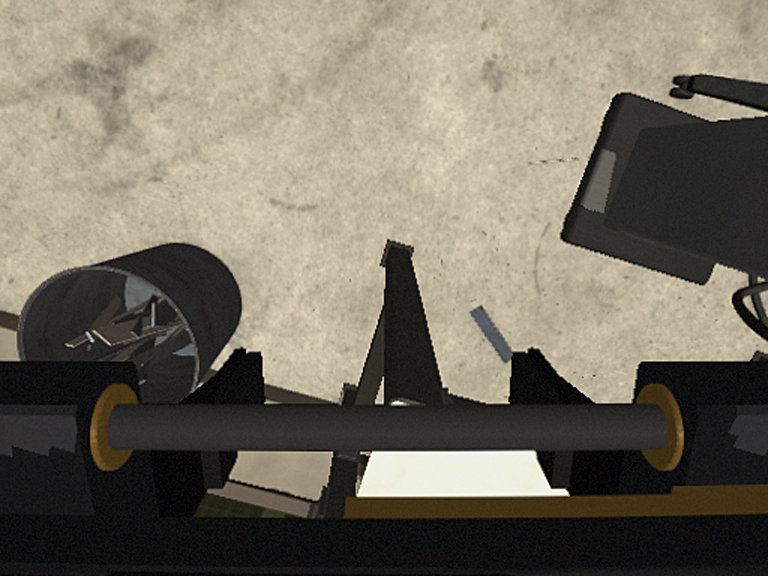

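The top view (1.5x pixels) shows the tester at about (313,282), with the flat on it at (310,274). The rack is at (502,295). Its slots hold cassettes at (505,265), (510,290) and (517,314), and the last of these looks black. The yellow look-alike at (535,375) stands outside the rack. Next I'll enlarge the crops to confirm and measure.

```bash
python3 - <<'E'
from h import *
c=capture("top"); save("t1",c,(170,130,250,240),5.4); save("t2",c,(300,155,380,265),5.4)
c=capture("scene"); save("s2",c,(280,115,390,195),7);save("s1",c,(165,185,275,275),6.5)
E
```

```text
(no output)
```

View pics/t1.png

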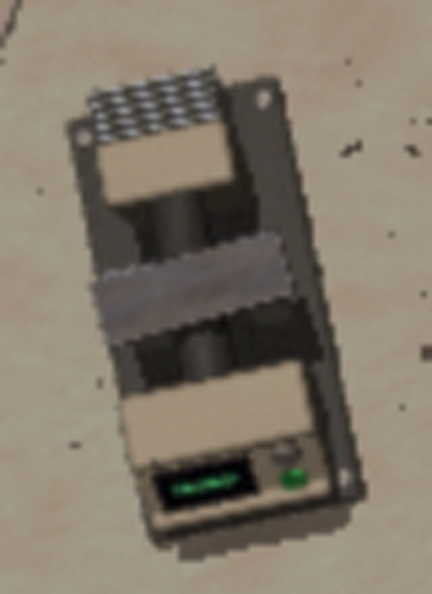

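View pics/t2.png

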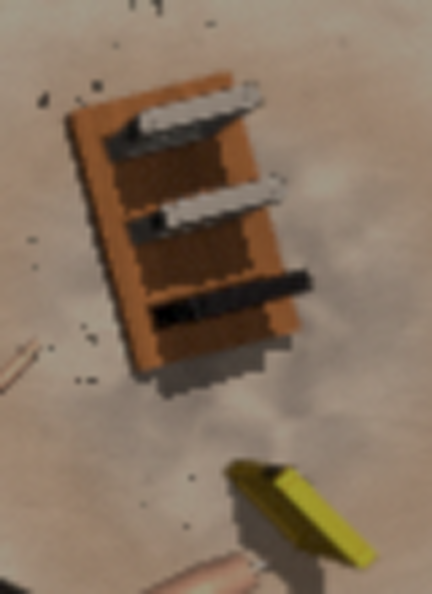

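View pics/s2.png

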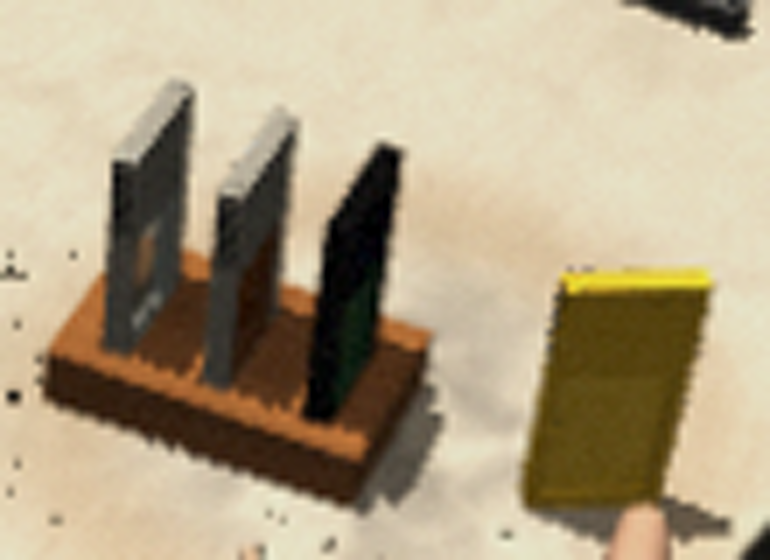

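View pics/s1.png

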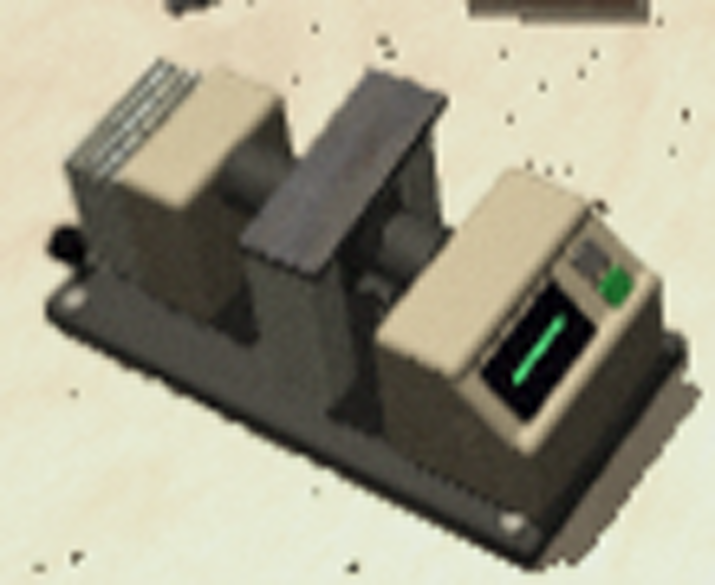

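Confirmed: in both crops the black-framed cassette with the green window and dark strip stands in the slot nearest the robot, at t2 (230,300) and s2 (355,290). The yellow one stands outside the rack, and the two grey-framed covers are in the other slots. Now to measure.

```bash
python3 - <<'E'
from h import *
t=capture("top"); s=capture("scene")
def T1(p): return (p[0]/5.4+170-.4,p[1]/5.4+130-.4)
def T2(p): return (p[0]/5.4+300-.4,p[1]/5.4+155-.4)
def S1(p): return (p[0]/6.5+165-.4,p[1]/6.5+185-.4)
def S2(p): return (p[0]/7+280-.4,p[1]/7+115-.4)
def show(n,c,f,pts,z):
    P=np.array([onz(c,f(p),z)[:2] for p in pts]); print(n,np.round(P,4).tolist(),"mean",P.mean(0).round(4))
    return P
def yaw(a,b): d=b-a; return np.degrees(np.arctan2(d[1],d[0]))
P=show("flat top",t,T1,[(93,283),(280,233),(297,290),(112,342)],.094); print(yaw(P[1],P[0]),yaw(P[2],P[3]),"(y axis)")
P=show("flat scene",s,S1,[(240,243),(372,68),(447,98),(318,275)],.094); print(yaw(P[1],P[0]),yaw(P[2],P[3]))
P=show("base top z.01",t,T1,[(68,125),(275,77),(364,495),(150,543)],.008); print(yaw(P[3],P[0]),yaw(P[2],P[1]),"x axis")
P=show("base scene",s,S1,[(45,305),(535,568),(690,355)],.004);print((P[0]+P[2])/2,yaw(P[1],P[0]))
P=show("rack top",t,T2,[(68,115),(230,72),(300,330),(140,375)],.026); print(yaw(P[3],P[0]),yaw(P[2],P[1]),"x axis")
P=show("rack scene",s,S2,[(45,358),(350,462),(432,335)],.026);print((P[0]+P[2])/2,yaw(P[1],P[0]))
P=show("clear top",t,T2,[(137,120),(260,85),(262,103),(142,134)],.116)
P=show("amber top",t,T2,[(165,215),(280,177),(286,195),(170,228)],.116)
P=show("black top",t,T2,[(193,300),(308,272),(312,290),(198,320)],.116)
P=show("clear sc",s,S2,[(113,155),(178,80),(194,92),(133,164)],.116)
P=show("amber sc",s,S2,[(220,185),(280,108),(298,120),(240,196)],.116)
P=show("black sc",s,S2,[(325,222),(383,145),(403,152),(343,228)],.116)
E
```

```text
flat top [[0.5187, 0.165], [0.5381, 0.0836], [0.5132, 0.0767], [0.4929, 0.157]] mean [0.5157 0.1206]
103.43507378101899 104.18525450040978 (y axis)
flat scene [[0.5189, 0.1696], [0.54, 0.0885], [0.5112, 0.0819], [0.4904, 0.1624]] mean [0.5151 0.1256]
104.63703947540525 104.44481235126905
base top z.01 [[0.6063, 0.1942], [0.6265, 0.0944], [0.426, 0.0561], [0.406, 0.1574]] mean [0.5162 0.1255]
10.392866887146567 10.832036403415243 x axis
base scene [[0.6134, 0.1931], [0.4064, 0.1589], [0.4237, 0.0601]] mean [0.4812 0.1374]
[0.51857263 0.1265992 ] 9.37538882847582
rack top [[0.534, -0.1355], [0.5518, -0.2104], [0.4321, -0.237], [0.4134, -0.1639]] mean [ 0.4828 -0.1867]
13.236965387266544 12.550587139226431 x axis
rack scene [[0.5345, -0.131], [0.4178, -0.1594], [0.4323, -0.2337]] mean [ 0.4615 -0.1747]
[ 0.48339793 -0.1823544 ] 13.671903800034626
clear top [[0.5187, -0.1521], [0.5318, -0.2034], [0.5243, -0.2039], [0.5128, -0.154]] mean [ 0.5219 -0.1783]
amber top [[0.4787, -0.1621], [0.4932, -0.2099], [0.4856, -0.2121], [0.4732, -0.164]] mean [ 0.4827 -0.187 ]
black top [[0.4432, -0.1722], [0.4535, -0.2196], [0.4461, -0.2209], [0.4349, -0.1739]] mean [ 0.4444 -0.1967]
clear sc [[0.5228, -0.1511], [0.5308, -0.1992], [0.5223, -0.1974], [0.5145, -0.1517]] mean [ 0.5226 -0.1749]
amber sc [[0.4848, -0.1621], [0.4936, -0.2099], [0.4848, -0.2085], [0.4761, -0.1619]] mean [ 0.4848 -0.1856]
black sc [[0.446, -0.1696], [0.4541, -0.2165], [0.4466, -0.2179], [0.4395, -0.171]] mean [ 0.4465 -0.1938]
```

```bash
python3 -m crank '[{"linear":[-0.0379,0.0424,0],"delta_rot":[0,0,0],"gripper":100},{"linear":[-0.0379,0.0424,0],"delta_rot":[0,0,0],"gripper":100},{"linear":[-0.0379,0.0424,0],"delta_rot":[0,0,0],"gripper":100},{"linear":[-0.0379,0.0424,0],"delta_rot":[0,0,0],"gripper":100},{"linear":[-0.0379,0.0424,0],"delta_rot":[0,0,0],"gripper":100},{"linear":[-0.0379,0.0424,0],"delta_rot":[0,0,0],"gripper":100},{"linear":[-0.0379,0.0424,0],"delta_rot":[0,0,0],"gripper":100}]'
```

```text
time_s: 1.23
tcp_pos: [0.3491, -0.2363, 0.223]
ee_rot: [[-0.958, -0.288, 0.001], [-0.288, 0.958, -0.0], [-0.001, -0.001, -1.0]]
wrist_force: [1.3, -0.2, -0.2]
gripper_width: 0.999
```

```bash
python3 -m crank '[{"linear":[-0.0379,0.0424,0],"delta_rot":[0,0,0],"gripper":60},{"linear":[-0.0379,0.0424,0],"delta_rot":[0,0,0],"gripper":60},{"linear":[-0.0379,0.0424,0],"delta_rot":[0,0,0],"gripper":60},{"linear":[-0.0379,0.0424,0],"delta_rot":[0,0,0],"gripper":60},{"linear":[-0.0379,0.0424,0],"delta_rot":[0,0,0],"gripper":60},{"linear":[-0.0379,0.0424,0],"delta_rot":[0,0,0],"gripper":60}]'
python3 -m crank '[{"linear":[0,0,0],"delta_rot":[0,0,-0.17],"gripper":60},{"linear":[0,0,0],"delta_rot":[0,0,-0.17],"gripper":60},{"linear":[0,0,0],"delta_rot":[0,0,-0.17],"gripper":60},{"linear":[0,0,0],"delta_rot":[0,0,-0.17],"gripper":60},{"linear":[0,0,0],"delta_rot":[0,0,-0.17],"gripper":60},{"linear":[0,0,0],"delta_rot":[0,0,-0.17],"gripper":60},{"linear":[0,0,0],"delta_rot":[0,0,-0.17],"gripper":60},{"linear":[0,0,0],"delta_rot":[0,0,-0.17],"gripper":60},{"linear":[0,0,0],"delta_rot":[0,0,-0.16],"gripper":60},{"linear":[0,0,0],"delta_rot":[0,0,0],"gripper":60}]'
python3 - <<'E'
from h import *
print(r.sense()["joints"])
c=capture("wrist"); save("w1",c,k=1.5)
E
```

```text
time_s: 1.98
tcp_pos: [0.4937, 0.073, 0.2229]
ee_rot: [[-0.958, -0.288, 0.001], [-0.288, 0.958, 0.0], [-0.001, 0.0, -1.0]]
wrist_force: [0.3, -0.3, 0.2]
gripper_width: 0.6
time_s: 3.22
tcp_pos: [0.4931, 0.0711, 0.2226]
ee_rot: [[0.237, -0.972, 0.0], [-0.972, -0.237, 0.0], [-0.0, -0.0, -1.0]]
wrist_force: [-0.3, -0.8, -0.2]
gripper_width: 0.596
[ 2.69099303e+01  9.62536907e+00 -1.69104849e+01 -2.26160711e-03
 -6.34531413e+01 -1.32090299e+01]
```

View pics/w1.png

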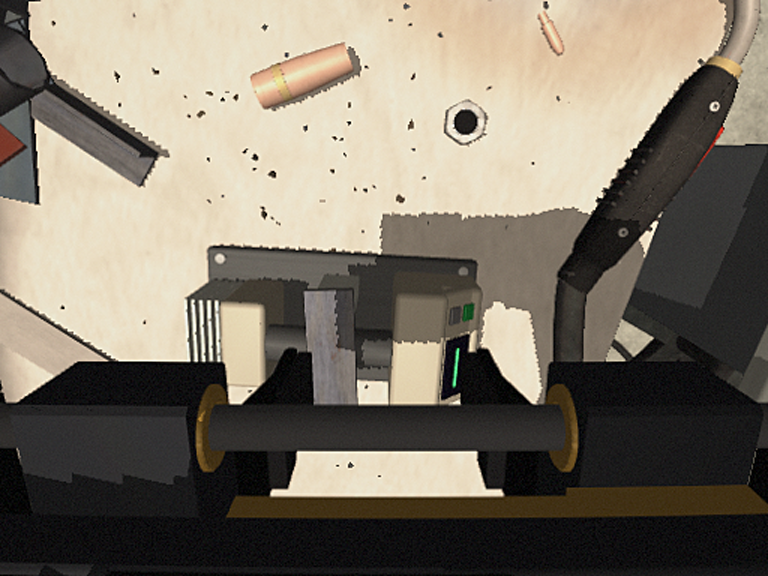

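The wrist view shows the flat's near end with corners at about (305,291) and (353,291). The base plate corners are at (208,247) and (477,262). The nut at (466,122) and the nozzle at (305,75) are undisturbed. Next: measure all of these from this closer view.

```bash
python3 - <<'E'
from h import *
c=capture("wrist")
save("w2",c,(120,150,330,285),3.8)
f=lambda p,z: onz(c,(p[0]/1.5-.2,p[1]/1.5-.2),z).round(4)
for p in[(305,291),(353,291),(314,400),(356,400)]: print("flat",f(p,.094))
for z in(0.0,.008,.012): a,b=f((208,247),z),f((477,262),z); print("base",a,b,np.degrees(np.arctan2(*(a-b)[1::-1])),np.linalg.norm(a-b))
for p,z in[((266,302),.08),((266,385),.08),((390,400),.08),((395,293),.08)]: print("hous",f(p,z))
E
```

```text
flat [0.5387 0.0854 0.094 ]
flat [0.5108 0.0786 0.094 ]
flat [0.5193 0.1548 0.094 ]
flat [0.4932 0.1484 0.094 ]
base [0.6284 0.0967 0.    ] [0.4223 0.0588 0.    ] 10.419785135580382 0.20955576823366132
base [0.626  0.0947 0.008 ] [0.4241 0.0575 0.008 ] 10.439642198538412 0.20529844129948968
base [0.6247 0.0936 0.012 ] [0.425  0.0569 0.012 ] 10.413375413415997 0.2030442808847371
hous [0.5628 0.1025 0.08  ]
hous [0.5529 0.1592 0.08  ]
hous [0.4703 0.1503 0.08  ]
hous [0.4849 0.0775 0.08  ]
```

View pics/w2.png

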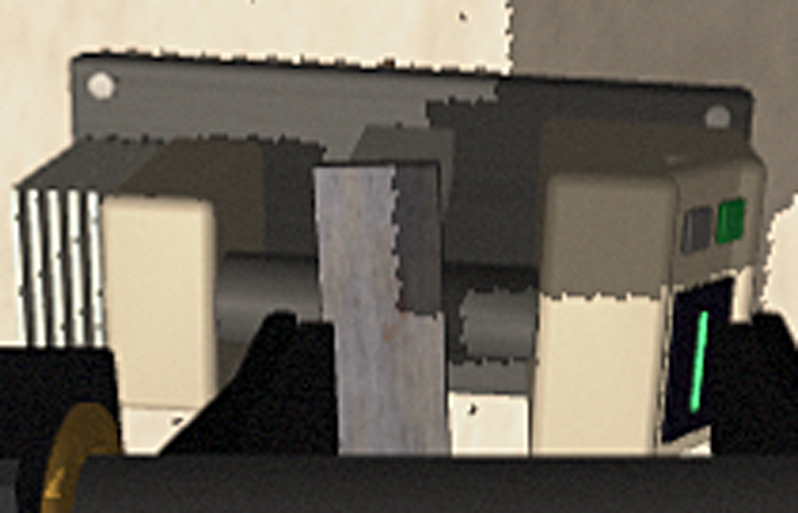

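```bash
python3 -m crank '[{"linear":[-0.0226,-0.0168,0],"delta_rot":[0,0,-0.007],"gripper":60},{"linear":[-0.0227,-0.0168,0],"delta_rot":[0,0,-0.007],"gripper":60},{"linear":[0,0,0.04],"delta_rot":[0,0,0],"gripper":60},{"linear":[0,0,0.04],"delta_rot":[0,0,0],"gripper":60},{"linear":[0,0,0.03],"delta_rot":[0,0,0],"gripper":60},{"linear":[0,0,0],"delta_rot":[0,0,0],"gripper":60}]'
python3 - <<'E'
from h import *
c=capture("scene"); save("s3",c,(165,150,275,260),5.4)
c=capture("wrist"); save("w3",c,(100,120,400,330),2.6)
E
```

```text
time_s: 4.08
tcp_pos: [0.5137, 0.1237, 0.1101]
ee_rot: [[0.253, -0.967, -0.005], [-0.968, -0.253, -0.003], [0.001, 0.006, -1.0]]
wrist_force: [-1.0, 1.4, 0.1]
gripper_width: 0.598
```

View pics/s3.png

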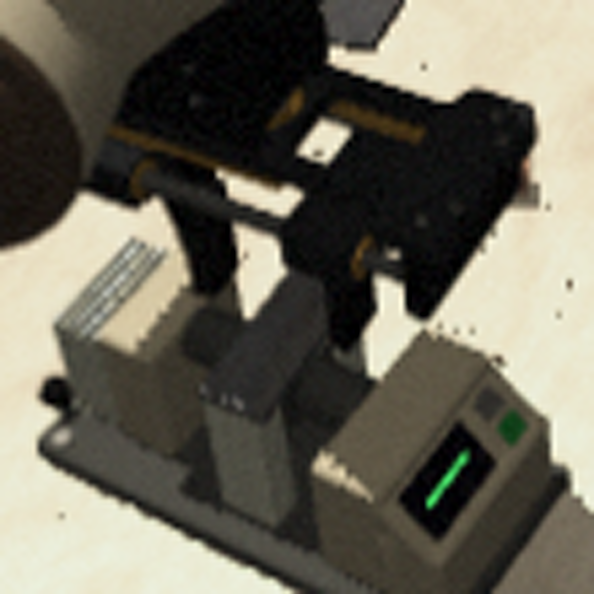

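View pics/w3.png

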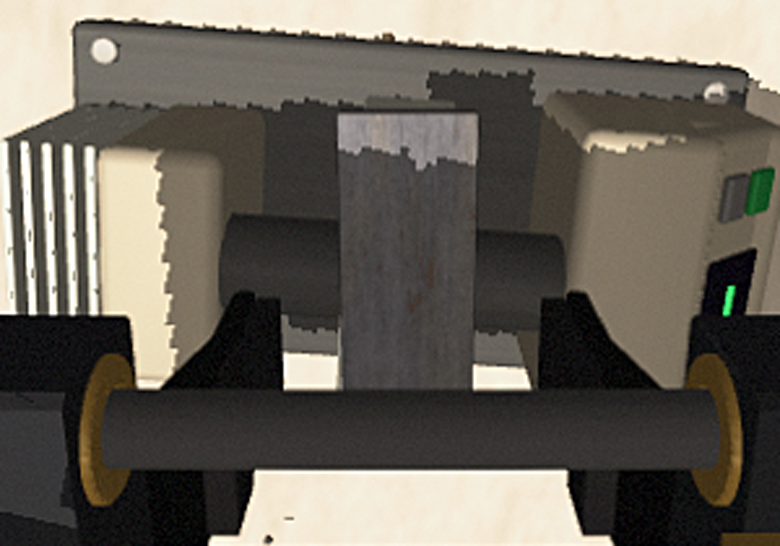

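The open jaws straddle the flat (w3 about (405,250)), square and centred. Next: descend, grip and lift.

```bash
python3 -m crank '[{"linear":[0,0,0.012],"delta_rot":[0,0,0],"gripper":60},{"linear":[0,0,0.011],"delta_rot":[0,0,0],"gripper":60},{"linear":[0,0,0],"delta_rot":[0,0,0],"gripper":60}]'
python3 -m crank '[{"linear":[0,0,0],"delta_rot":[0,0,0],"gripper":0},{"linear":[0,0,0],"delta_rot":[0,0,0],"gripper":0},{"linear":[0,0,0],"delta_rot":[0,0,0],"gripper":0},{"linear":[0,0,0],"delta_rot":[0,0,0],"gripper":0},{"linear":[0,0,0],"delta_rot":[0,0,0],"gripper":0}]'
```

```text
time_s: 4.55
tcp_pos: [0.5141, 0.1228, 0.0887]
ee_rot: [[0.252, -0.968, -0.002], [-0.968, -0.252, -0.001], [0.0, 0.002, -1.0]]
wrist_force: [0.1, -0.6, -0.1]
gripper_width: 0.599
time_s: 5.18
tcp_pos: [0.515, 0.1233, 0.0899]
ee_rot: [[0.252, -0.968, 0.001], [-0.968, -0.252, 0.0], [-0.0, -0.001, -1.0]]
wrist_force: [-0.1, -0.4, 2.2]
gripper_width: 0.333
```

```bash
python3 -m crank '[{"linear":[0,0,-0.02],"delta_rot":[0,0,0],"gripper":0},{"linear":[0,0,-0.03],"delta_rot":[0,0,0],"gripper":0},{"linear":[0,0,-0.03],"delta_rot":[0,0,0],"gripper":0},{"linear":[0,0,0],"delta_rot":[0,0,0],"gripper":0},{"linear":[0,0,0],"delta_rot":[0,0,0],"gripper":0}]'
python3 - <<'E'
from h import *
c=capture("scene"); save("s4",c,(165,130,275,260),4.6)
c=capture("wrist"); save("w4",c,(100,120,400,330),2.6)
c=capture("top"); save("t4",c,(170,130,250,240),5.4)
E
```

```text
time_s: 5.8
tcp_pos: [0.5137, 0.1228, 0.1683]
ee_rot: [[0.252, -0.968, -0.002], [-0.968, -0.252, -0.0], [-0.0, 0.003, -1.0]]
wrist_force: [0.7, 0.5, -1.6]
gripper_width: 0.336
```

View pics/s4.png

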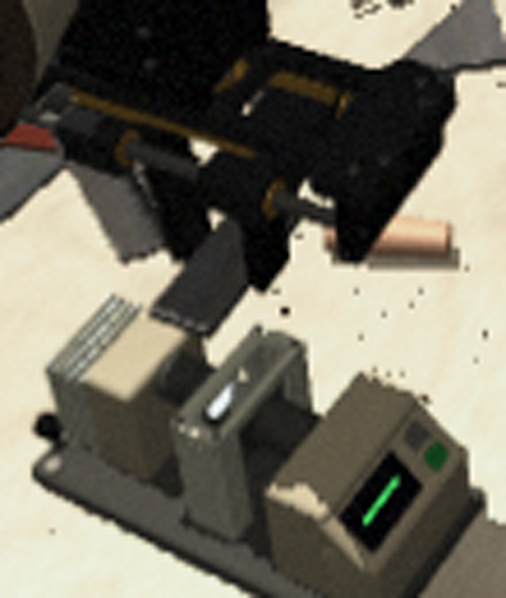

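View pics/w4.png

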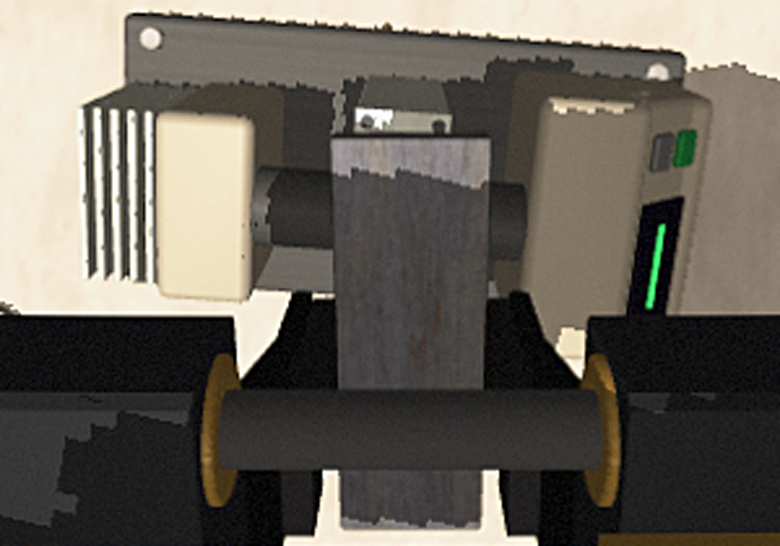

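The flat is held level (w4, x 335–485), and the slot is uncovered (s4 about (245,385)). Next: carry it to the bare table area.

```bash
python3 -m crank '[{"linear":[0.03,0.0100,-0.02],"delta_rot":[0,0,0],"gripper":0},{"linear":[0.05,0.0166,-0.01],"delta_rot":[0,0,0],"gripper":0},{"linear":[0.053,0.0176,0],"delta_rot":[0,0,0],"gripper":0},{"linear":[0.053,0.0176,0],"delta_rot":[0,0,0],"gripper":0},{"linear":[0.053,0.0176,0],"delta_rot":[0,0,0],"gripper":0},{"linear":[0.053,0.0176,0],"delta_rot":[0,0,0],"gripper":0},{"linear":[0.053,0.0176,0],"delta_rot":[0,0,0],"gripper":0},{"linear":[0.053,0.0176,0],"delta_rot":[0,0,0],"gripper":0},{"linear":[0.053,0.0176,0],"delta_rot":[0,0,0],"gripper":0},{"linear":[0.042,0.0176,0],"delta_rot":[0,0,0],"gripper":0}]'
python3 -m crank '[{"linear":[0,0,0],"delta_rot":[0,0,0.17],"gripper":0},{"linear":[0,0,0],"delta_rot":[0,0,0.17],"gripper":0},{"linear":[0,0,0],"delta_rot":[0,0,0.17],"gripper":0},{"linear":[0,0,0],"delta_rot":[0,0,0.17],"gripper":0},{"linear":[0,0,0],"delta_rot":[0,0,0.17],"gripper":0},{"linear":[0,0,0],"delta_rot":[0,0,0.17],"gripper":0},{"linear":[0,0,0],"delta_rot":[0,0,0.17],"gripper":0},{"linear":[0,0,0],"delta_rot":[0,0,0.17],"gripper":0},{"linear":[0,0,0],"delta_rot":[0,0,0.17],"gripper":0},{"linear":[0,0,0],"delta_rot":[0,0,0.07],"gripper":0}]'
python3 - <<'E'
from h import *
print(r.sense()["joints"])
c=capture("top"); save("t5",c,k=1.5)
c=capture("wrist"); save("w5",c,k=1.5)
E
```

```text
time_s: 7.2
tcp_pos: [0.4764, -0.3981, 0.198]
ee_rot: [[0.251, -0.968, -0.002], [-0.968, -0.251, 0.001], [-0.002, 0.002, -1.0]]
wrist_force: [1.2, 0.4, -1.6]
gripper_width: 0.337
time_s: 8.45
tcp_pos: [0.4767, -0.3958, 0.1981]
ee_rot: [[-0.975, -0.221, -0.002], [-0.221, 0.975, 0.001], [0.002, 0.002, -1.0]]
wrist_force: [-0.1, -0.2, -2.1]
gripper_width: 0.336
[-2.47636918e+01  2.25797822e+01 -2.32064352e+00 -1.72437672e-02
 -6.52452644e+01 -5.24617115e+01]
```

View pics/t5.png

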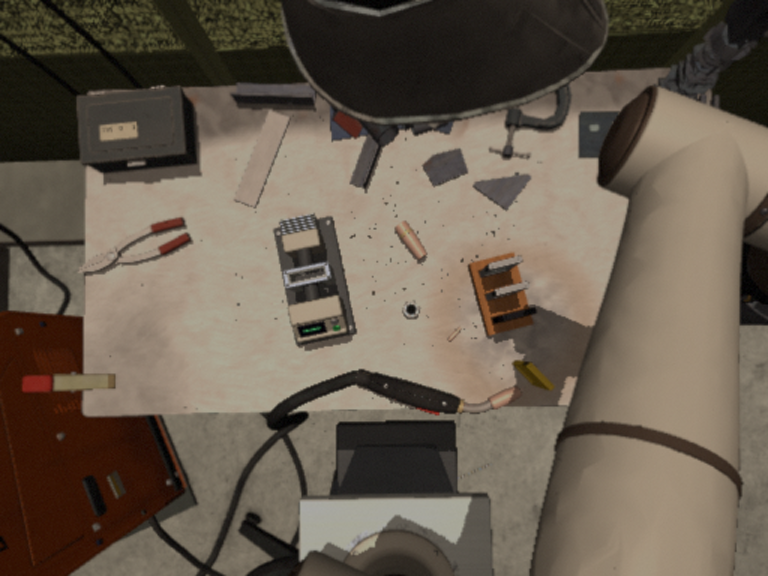

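View pics/w5.png

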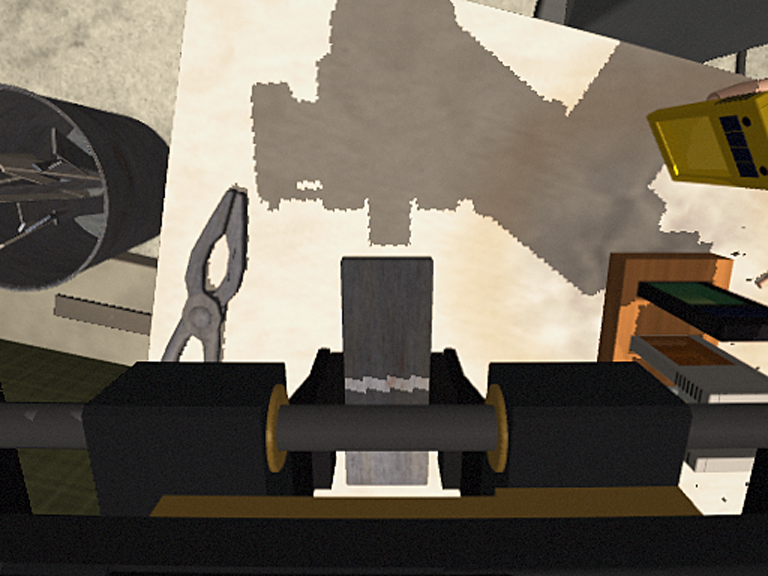

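The bare spot under the flat is clear (w5 (387,320)), and the tongs lie well to the left at (205,270). The top view shows the uncovered slot at (308,275). Next: lower the flat.

```bash
python3 -m crank '[{"linear":[0,0,0.05],"delta_rot":[0,0,0],"gripper":0},{"linear":[0,0,0.05],"delta_rot":[0,0,0],"gripper":0},{"linear":[0,0,0.05],"delta_rot":[0,0,0],"gripper":0},{"linear":[0,0,0.03],"delta_rot":[0,0,0],"gripper":0},{"linear":[0,0,0.01],"delta_rot":[0,0,0],"gripper":0},{"linear":[0,0,0],"delta_rot":[0,0,0],"gripper":0},{"linear":[0,0,0],"delta_rot":[0,0,0],"gripper":0}]'
```

```text
time_s: 9.43
tcp_pos: [0.4783, -0.3967, 0.0112]
ee_rot: [[-0.974, -0.225, 0.003], [-0.225, 0.974, -0.002], [-0.002, -0.002, -1.0]]
wrist_force: [0.3, 0.3, -1.4]
gripper_width: 0.336
```

```bash
python3 -m crank '[{"linear":[0,0,0.004],"delta_rot":[0,0,0],"gripper":0},{"linear":[0,0,0.002],"delta_rot":[0,0,0],"gripper":0},{"linear":[0,0,0],"delta_rot":[0,0,0],"gripper":0},{"linear":[0,0,0],"delta_rot":[0,0,0],"gripper":0}]'
```

```text
time_s: 9.93
tcp_pos: [0.4772, -0.3962, 0.0037]
ee_rot: [[-0.975, -0.224, 0.0], [-0.224, 0.975, -0.0], [-0.0, -0.0, -1.0]]
wrist_force: [-0.4, -0.3, -1.7]
gripper_width: 0.333
```

```bash
python3 -m crank '[{"linear":[0,0,0.0015],"delta_rot":[0,0,0],"gripper":0},{"linear":[0,0,0],"delta_rot":[0,0,0],"gripper":0},{"linear":[0,0,0],"delta_rot":[0,0,0],"gripper":0}]'
```

```text
time_s: 10.3
tcp_pos: [0.4771, -0.3961, 0.002]
ee_rot: [[-0.975, -0.224, -0.0], [-0.224, 0.975, 0.0], [0.0, 0.0, -1.0]]
wrist_force: [0.3, -0.9, -0.2]
gripper_width: 0.341
```

The wrist force changed from −1.7 to −0.2 N, so the flat is resting on the table. Release and back off.

```bash
python3 -m crank '[{"linear":[0,0,0],"delta_rot":[0,0,0],"gripper":55},{"linear":[0,0,0],"delta_rot":[0,0,0],"gripper":55},{"linear":[0,0,0],"delta_rot":[0,0,0],"gripper":55},{"linear":[0,0,-0.03],"delta_rot":[0,0,0],"gripper":55},{"linear":[0,0,-0.05],"delta_rot":[0,0,0],"gripper":55},{"linear":[0,0,-0.06],"delta_rot":[0,0,0],"gripper":100},{"linear":[0,0,-0.05],"delta_rot":[0,0,0],"gripper":100},{"linear":[0,0,0],"delta_rot":[0,0,0],"gripper":100}]'
python3 - <<'E'
from h import *
c=capture("wrist"); save("w6",c,k=1.5)
E
```

```text
time_s: 11.3
tcp_pos: [0.4794, -0.3976, 0.1979]
ee_rot: [[-0.974, -0.224, 0.01], [-0.225, 0.974, -0.006], [-0.008, -0.008, -1.0]]
wrist_force: [-0.4, -0.1, -0.4]
gripper_width: 0.804
```

View pics/w6.png

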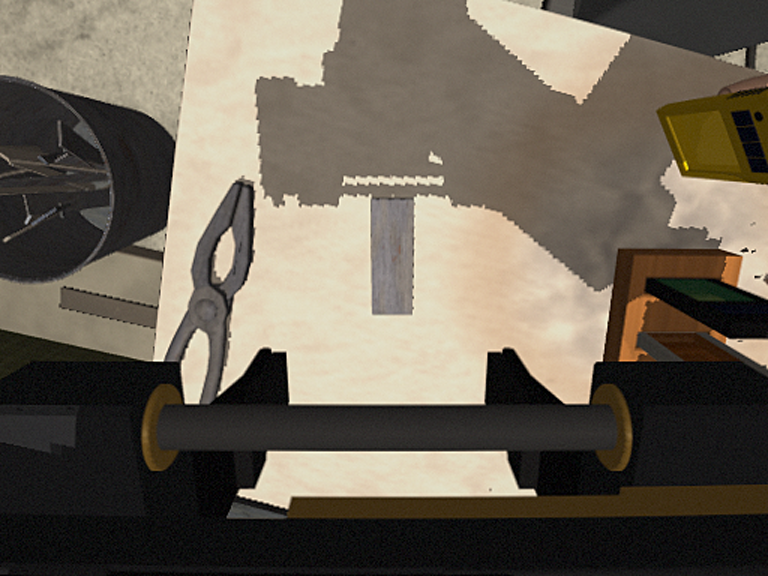

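The flat lies flat and free at (392,255). Next: hover just beyond the black cassette to measure it with the wrist camera.

```bash
python3 -m crank '[{"linear":[-0.0158,0.0408,0],"delta_rot":[0,0,0],"gripper":100},{"linear":[-0.0158,0.0408,0],"delta_rot":[0,0,0],"gripper":100},{"linear":[-0.0158,0.0408,0],"delta_rot":[0,0,0],"gripper":100},{"linear":[-0.0158,0.0408,0],"delta_rot":[0,0,0],"gripper":100},{"linear":[-0.0158,0.0408,0],"delta_rot":[0,0,0],"gripper":100},{"linear":[0,0,0],"delta_rot":[0,0,0],"gripper":100},{"linear":[0,0,0],"delta_rot":[0,0,0],"gripper":100},{"linear":[0,0,0],"delta_rot":[0,0,0],"gripper":100}]'
python3 - <<'E'
from h import *
c=capture("wrist"); save("w7",c,k=1.5);save("w7b",c,(150,120,350,270),4)
E
```

```text
time_s: 12.35
tcp_pos: [0.508, -0.1804, 0.1914]
ee_rot: [[-0.975, -0.223, -0.001], [-0.223, 0.975, 0.0], [0.001, 0.0, -1.0]]
wrist_force: [-0.2, -0.2, -1.4]
gripper_width: 1.001
```

View pics/w7.png

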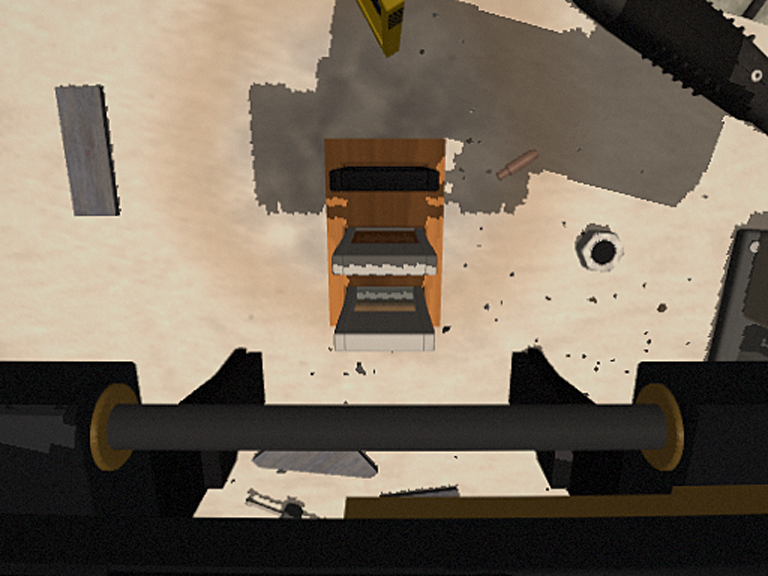

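View pics/w7b.png

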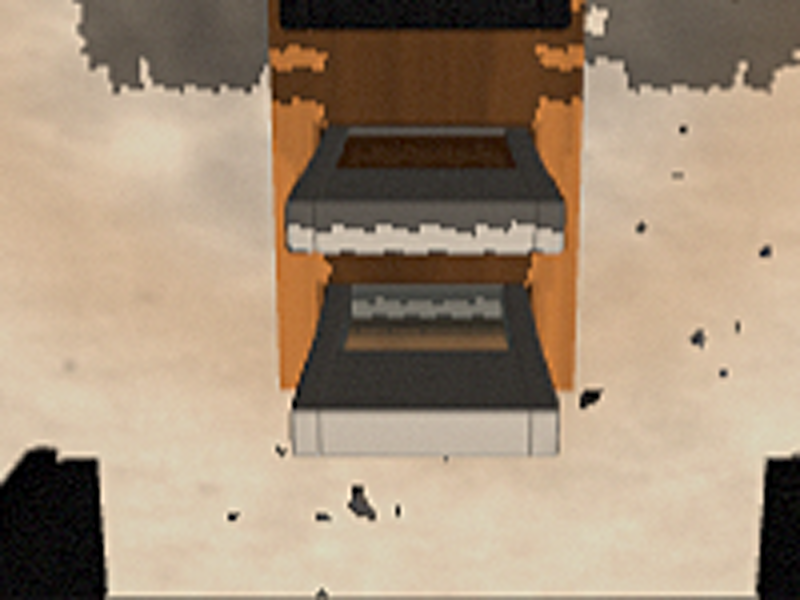

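The wrist view shows the black cassette at (385,180), square in the nearest slot, with amber at (385,250) and clear at (385,320) behind it. The jaws are already aligned in yaw.

```bash
python3 - <<'E'
from h import *
c=capture("wrist"); im=c["img"].astype(float)
b=np.clip(im*2.2,0,255).astype(np.uint8)
cv2.imwrite("pics/w8.png",cv2.resize(b[85:135,205:305],None,fx=7.5,fy=7.5,interpolation=cv2.INTER_CUBIC))
E
```

```text
(no output)
```

View pics/w8.png

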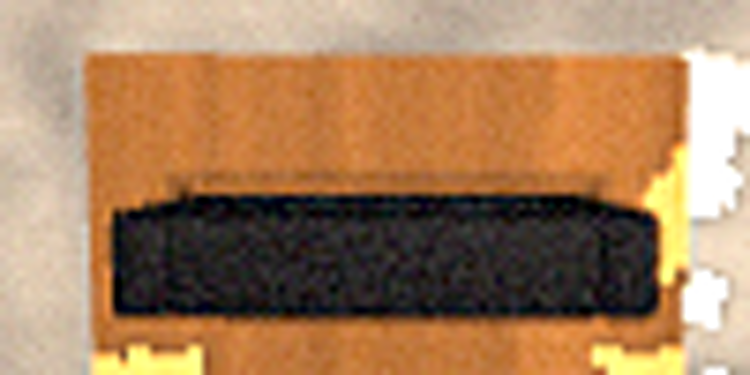

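```bash
python3 - <<'E'
from h import *
c=capture("wrist")
f=lambda p,z: onz(c,(p[0]/7.5+205-.43,p[1]/7.5+85-.43),z)
P=np.array([f(p,.116) for p in[(113,211),(657,211),(657,316),(113,316)]]);print(P.round(4),P.mean(0).round(4))
d=P[1]+P[2]-P[0]-P[3]; print(np.degrees(np.arctan2(d[1],d[0])),np.linalg.norm(d)/2, np.linalg.norm(P[0]-P[3]))
s=r.sense();R=np.array(s["ee_rot"]);t=np.array(s["tcp_pos"])
D=P.mean(0)-t; print("tool dxy",(R.T@D).round(4),t, "tool y ang",np.degrees(np.arctan2(R[1,1],R[0,1])))
E
```

```text
[[ 0.4455 -0.2211  0.116 ]
 [ 0.4343 -0.1724  0.116 ]
 [ 0.4435 -0.17    0.116 ]
 [ 0.4548 -0.2192  0.116 ]] [ 0.4445 -0.1957  0.116 ]
102.89779300880272 0.05020732461122936 0.009479720801745686
tool dxy [ 0.0654 -0.0007  0.0758] [ 0.5081772  -0.18043815  0.19178446] tool y ang 102.84872679125476
```

```bash
python3 -m crank '[{"linear":[0.033,-0.0004,0],"delta_rot":[0,0,0],"gripper":100},{"linear":[0.0324,-0.0003,0],"delta_rot":[0,0,0],"gripper":100},{"linear":[0,0,0],"delta_rot":[0,0,0],"gripper":100},{"linear":[0,0,0.03],"delta_rot":[0,0,0],"gripper":100},{"linear":[0,0,0.03],"delta_rot":[0,0,0],"gripper":100},{"linear":[0,0,0],"delta_rot":[0,0,0],"gripper":100},{"linear":[0,0,0],"delta_rot":[0,0,0],"gripper":100}]'
python3 - <<'E'
from h import *
c=capture("scene"); save("s9",c,(270,80,400,195),6)
c=capture("wrist"); b=np.clip(c["img"].astype(float)*2,0,255).astype(np.uint8); cv2.imwrite("pics/w9.png",cv2.resize(b,None,fx=1.5,fy=1.5))
E
```

```text
time_s: 13.38
tcp_pos: [0.4462, -0.1953, 0.133]
ee_rot: [[-0.975, -0.224, 0.002], [-0.224, 0.975, -0.001], [-0.002, -0.001, -1.0]]
wrist_force: [0.8, -0.4, 0.8]
gripper_width: 0.998
```

View pics/s9.png

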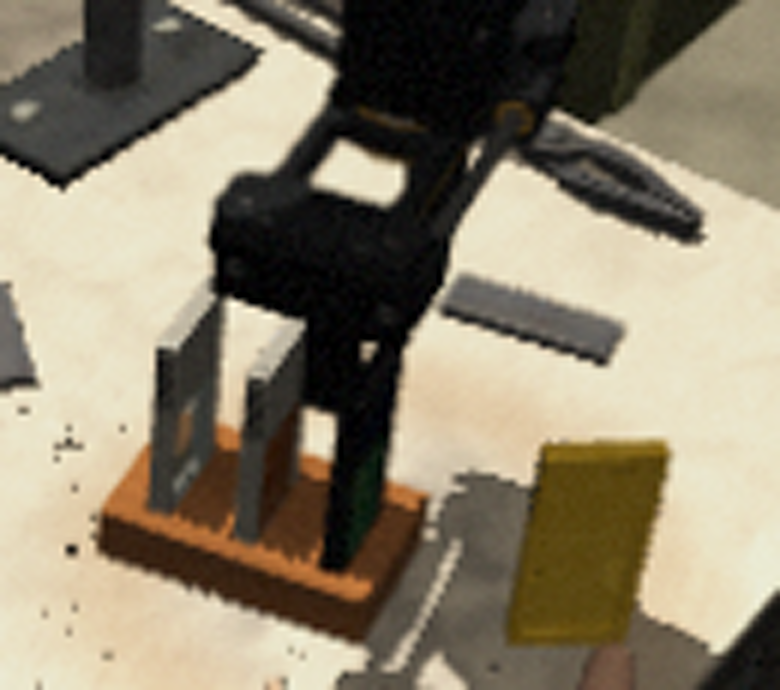

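View pics/w9.png

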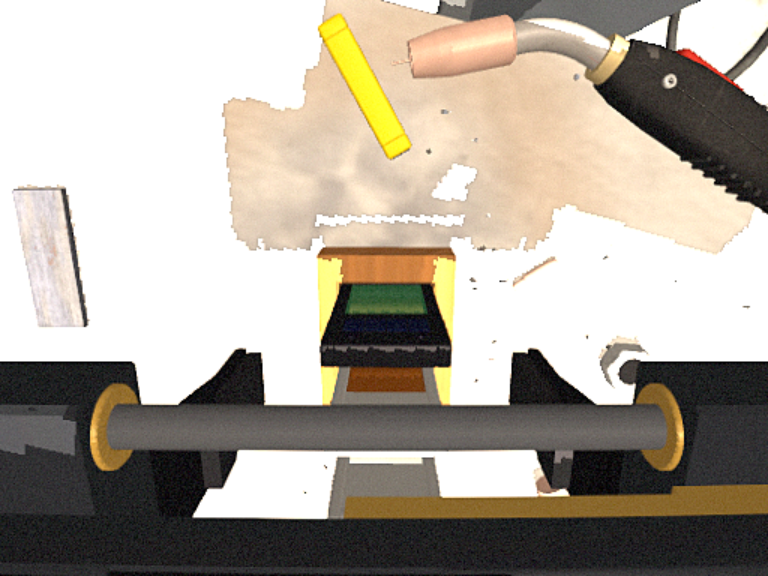

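This confirms the black frame, green window and dark blue cell strip at (387,320), centred between the fingers (x 263 and 512). I'll check the fore/aft alignment before descending.

```bash
python3 - <<'E'
from h import *
c=capture("wrist")
P=np.array([onz(c,(p[0]/1.5-.17,p[1]/1.5-.17),.116) for p in[(321,348),(452,348),(450,366),(323,366)]])
s=r.sense();R=np.array(s["ee_rot"]);t=np.array(s["tcp_pos"])
print(P.round(4).tolist(),P.mean(0),(R.T@(P.mean(0)-t)).round(4),t)
E
```

```text
[[0.4465, -0.2203, 0.116], [0.4352, -0.1716, 0.116], [0.4426, -0.1704, 0.116], [0.4536, -0.2181, 0.116]] [ 0.44447027 -0.19508916  0.116     ] [0.0015 0.0003 0.0173] [ 0.44592659 -0.19508343  0.13328358]
```

```bash
python3 -m crank '[{"linear":[0.0012,0,0.014],"delta_rot":[0,0,0],"gripper":100},{"linear":[0,0,0.02],"delta_rot":[0,0,0],"gripper":100},{"linear":[0,0,0.02],"delta_rot":[0,0,0],"gripper":100},{"linear":[0,0,0],"delta_rot":[0,0,0],"gripper":100},{"linear":[0,0,0],"delta_rot":[0,0,0],"gripper":100}]'
python3 -m crank '[{"linear":[0,0,0],"delta_rot":[0,0,0],"gripper":0},{"linear":[0,0,0],"delta_rot":[0,0,0],"gripper":0},{"linear":[0,0,0],"delta_rot":[0,0,0],"gripper":0},{"linear":[0,0,0],"delta_rot":[0,0,0],"gripper":0},{"linear":[0,0,0],"delta_rot":[0,0,0],"gripper":0}]'
```

```text
time_s: 14.15
tcp_pos: [0.4441, -0.1953, 0.0784]
ee_rot: [[-0.975, -0.224, 0.001], [-0.224, 0.975, -0.0], [-0.001, -0.0, -1.0]]
wrist_force: [-0.0, 0.1, 0.9]
gripper_width: 1.004
time_s: 14.78
tcp_pos: [0.4438, -0.1952, 0.0781]
ee_rot: [[-0.975, -0.224, 0.0], [-0.224, 0.975, -0.0], [-0.0, -0.0, -1.0]]
wrist_force: [-0.2, -1.0, -0.3]
gripper_width: 0.581
```

The grip reads 0.581 × 87 ≈ 50.5 mm, which matches the cassette's width. Draw it straight out.

```bash
python3 -m crank '[{"linear":[0,0,-0.006],"delta_rot":[0,0,0],"gripper":0},{"linear":[0,0,-0.012],"delta_rot":[0,0,0],"gripper":0},{"linear":[0,0,-0.02],"delta_rot":[0,0,0],"gripper":0},{"linear":[0,0,-0.03],"delta_rot":[0,0,0],"gripper":0},{"linear":[0,0,-0.03],"delta_rot":[0,0,0],"gripper":0},{"linear":[0,0,-0.03],"delta_rot":[0,0,0],"gripper":0},{"linear":[0,0,0],"delta_rot":[0,0,0],"gripper":0},{"linear":[0,0,0],"delta_rot":[0,0,0],"gripper":0}]'
python3 - <<'E'
from h import *
c=capture("scene"); save("s10",c,(250,60,390,195),5)
c=capture("top"); b=np.clip(c["img"].astype(float)*1.5,0,255).astype(np.uint8); cv2.imwrite("pics/t10.png",cv2.resize(b[160:205,180:230],None,fx=12,fy=12,interpolation=cv2.INTER_CUBIC)); np.savez("top10.npz",img=c["img"])
E
```

```text
time_s: 15.78
tcp_pos: [0.443, -0.1949, 0.2056]
ee_rot: [[-0.975, -0.224, -0.001], [-0.224, 0.975, 0.001], [0.001, 0.001, -1.0]]
wrist_force: [-1.0, -0.1, -2.9]
gripper_width: 0.581
```

View pics/s10.png

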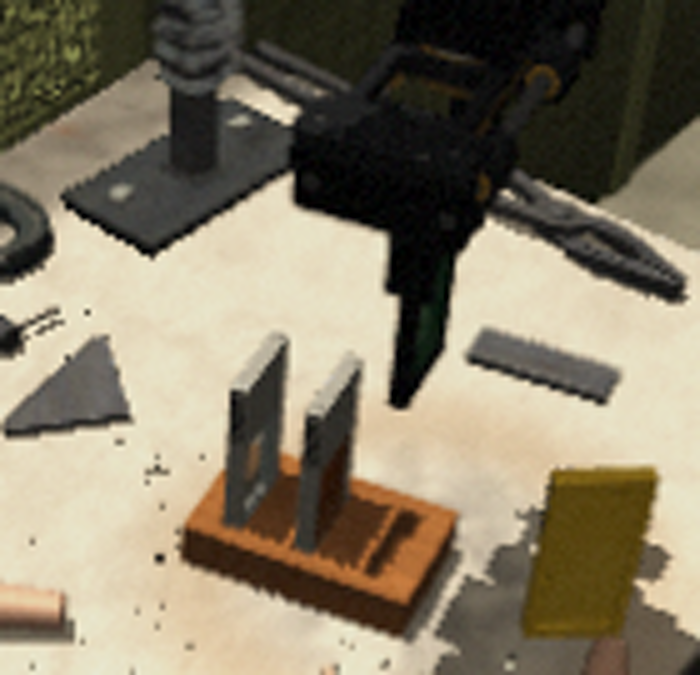

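View pics/t10.png

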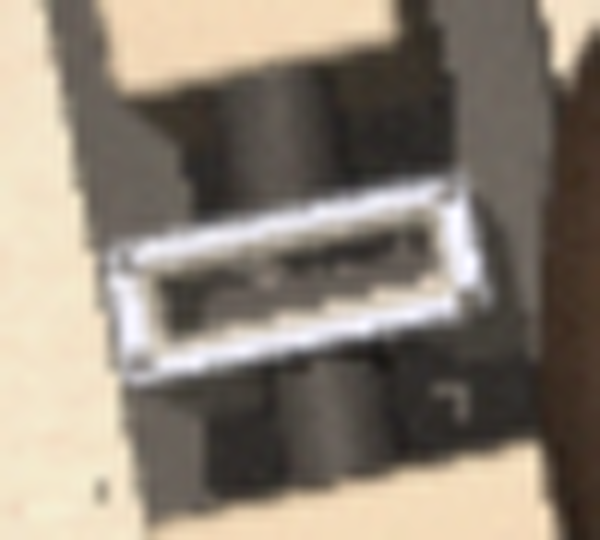

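The cassette is out and upright, and the other two still stand. The top view shows the collar corners at t10 (108,255), (463,178), (488,300) and (128,385). Next: compute the slot centre.

```bash
python3 - <<'E'
from h import *
c=capture("top")
f=lambda p,z: onz(c,(p[0]/12+180-.46,p[1]/12+160-.46),z)
def rep(P):
    d=P[0]+P[3]-P[1]-P[2]; e=P[0]+P[1]-P[2]-P[3]
    print(P.mean(0).round(4),"yaw",np.degrees(np.arctan2(d[1],d[0]))-90,np.degrees(np.arctan2(e[1],e[0])),np.linalg.norm(d)/2,np.linalg.norm(e)/2)
rep(np.array([f(p,.088) for p in[(108,252),(463,178),(488,298),(128,385)]]))
rep(np.array([f(p,.086) for p in[(155,270),(430,213),(450,295),(170,345)]]))
s=capture("scene"); b=np.clip(s["img"].astype(float)*1.,0,255).astype(np.uint8)
cv2.imwrite("pics/s11.png",cv2.resize(b[190:250,190:260],None,fx=10,fy=10,interpolation=cv2.INTER_CUBIC))
E
```

```text
[0.5166 0.1251 0.088 ] yaw 11.14295240503425 9.200174989204669 0.07176068261805 0.025339296843442077
[0.5164 0.1246 0.086 ] yaw 9.356126383013176 11.646181914085677 0.05548776457336719 0.01590363360517448
```

View pics/s11.png

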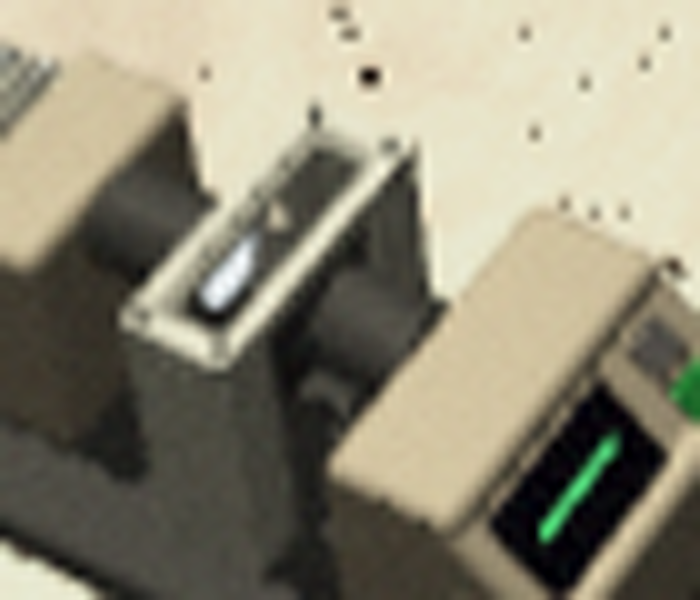

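Top gives the slot centre at about (0.5165, 0.125) with yaw about 10.5°; the cameras differ by 1–2 mm. I'll refine with the wrist camera, which matched the grasp well, from a hover to the side of the tester.

```bash
python3 -m crank '[{"linear":[0,0,-0.02],"delta_rot":[0,0,0],"gripper":0},{"linear":[-0.0304,0.0413,0],"delta_rot":[0,0,0],"gripper":0},{"linear":[-0.0304,0.0413,0],"delta_rot":[0,0,0],"gripper":0},{"linear":[-0.0304,0.0413,0],"delta_rot":[0,0,0],"gripper":0},{"linear":[-0.0304,0.0413,0],"delta_rot":[0,0,0],"gripper":0},{"linear":[-0.0304,0.0413,0],"delta_rot":[0,0,0.042],"gripper":0},{"linear":[0,0,0],"delta_rot":[0,0,0],"gripper":0},{"linear":[0,0,0],"delta_rot":[0,0,0],"gripper":0},{"linear":[0,0,0],"delta_rot":[0,0,0],"gripper":0}]'
python3 - <<'E'
from h import *
c=capture("wrist"); save("w12",c,k=1.5)
E
```

```text
time_s: 17.1
tcp_pos: [0.5451, 0.0391, 0.2258]
ee_rot: [[-0.983, -0.182, -0.001], [-0.182, 0.983, -0.0], [0.001, -0.0, -1.0]]
wrist_force: [0.4, -0.1, -0.7]
gripper_width: 0.582
```

View pics/w12.png

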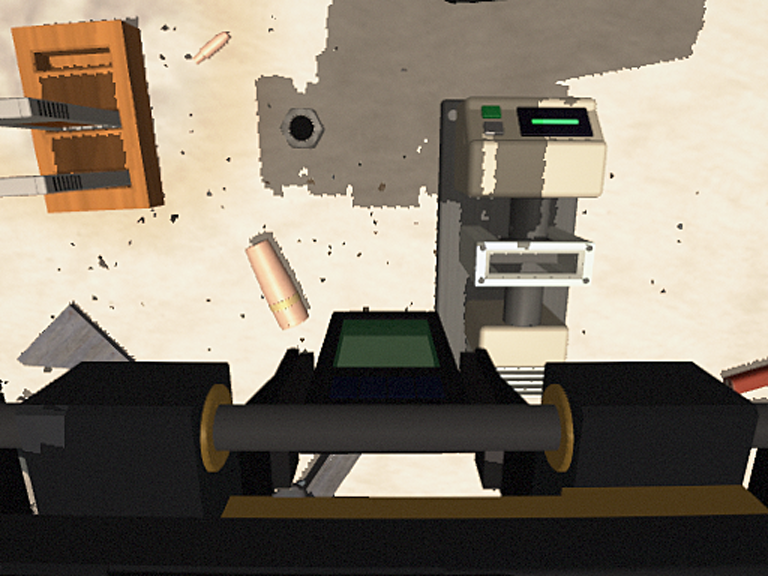

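The collar and slot are clearly visible at (534,264), square to the image, and the held cassette hangs at (388,350). Zoom in to measure.

```bash
python3 - <<'E'
from h import *
c=capture("wrist"); cv2.imwrite("pics/w13.png",cv2.resize(c["img"][150:200,305:405],None,fx=8,fy=8,interpolation=cv2.INTER_CUBIC))
b=np.clip(c["img"].astype(float)*2.5,0,255).astype(np.uint8);cv2.imwrite("pics/w14.png",cv2.resize(b[195:275,205:310],None,fx=7,fy=7,interpolation=cv2.INTER_CUBIC))
E
```

```text
(no output)
```

View pics/w13.png

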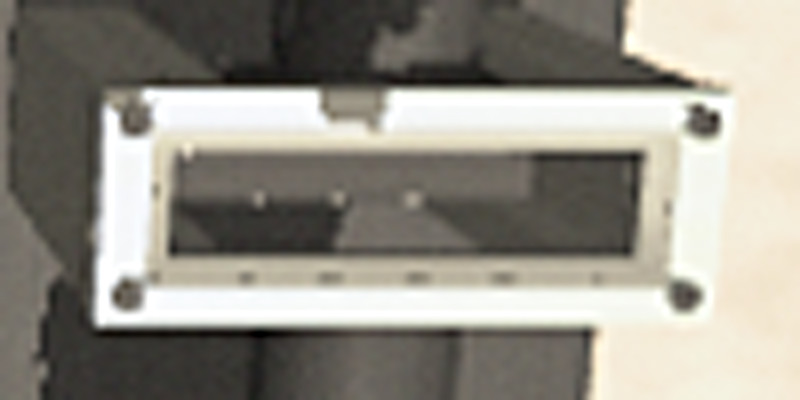

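View pics/w14.png

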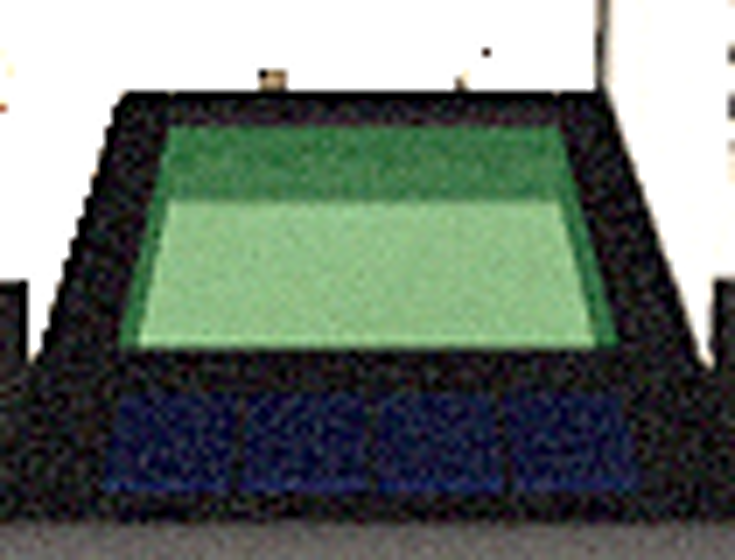

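```bash
python3 - <<'E'
from h import *
c=capture("wrist"); s=r.sense();R=np.array(s["ee_rot"]);t=np.array(s["tcp_pos"]);print(t)
f=lambda p,z: onz(c,(p[0]/8+305-.44,p[1]/8+150-.44),z)
g=lambda p,z: onz(c,(p[0]/7+205-.43,p[1]/7+195-.43),z)
for Q in([(104,88),(732,93),(712,327),(94,328)],[(134,118),(704,121),(684,295),(127,294)],[(170,150),(642,152),(634,256),(172,254)]):
    P=np.array([f(p,.088) for p in Q]); d=P[1]+P[2]-P[0]-P[3]
    print(P.mean(0).round(4),"y-ang",np.degrees(np.arctan2(d[1],d[0])),np.linalg.norm(d)/2,"tool",(R.T@(P.mean(0)-t)).round(4))
for p in[(122,92),(604,92)]:
    P=g(p,t[2]-.0701); print("low edge tool",(R.T@(P-t)).round(4))
for p in[(120,347),(617,347)]: pass
E
```

```text
[0.54534754 0.03916573 0.22621978]
[0.5163 0.1259 0.088 ] y-ang 100.41816068500917 0.07180832085058064 tool [0.0129 0.0906 0.1382]
[0.5159 0.126  0.088 ] y-ang 100.39511859606431 0.0649289688941799 tool [0.0132 0.0907 0.1382]
[0.5156 0.1249 0.088 ] y-ang 100.35158952257619 0.05377250712885749 tool [0.0137 0.0897 0.1382]
low edge tool [ 0.0035 -0.0254  0.0701]
low edge tool [0.0035 0.0245 0.0701]
```

```bash
python3 -m crank '[{"linear":[0.0046,0.0303,0],"delta_rot":[0,0,0],"gripper":0},{"linear":[0.0046,0.0303,0],"delta_rot":[0,0,0],"gripper":0},{"linear":[0.0046,0.0302,0],"delta_rot":[0,0,0],"gripper":0},{"linear":[0,0,0.03],"delta_rot":[0,0,0],"gripper":0},{"linear":[0,0,0.028],"delta_rot":[0,0,0],"gripper":0},{"linear":[0,0,0],"delta_rot":[0,0,0],"gripper":0},{"linear":[0,0,0],"delta_rot":[0,0,0],"gripper":0},{"linear":[0,0,0],"delta_rot":[0,0,0],"gripper":0}]'
python3 - <<'E'
from h import *
c=capture("wrist"); b=np.clip(c["img"].astype(float)*1.5,0,255).astype(np.uint8);cv2.imwrite("pics/w15.png",cv2.resize(b[150:280,180:340],None,fx=4.5,fy=4.5,interpolation=cv2.INTER_CUBIC))
c=capture("scene"); save("s15",c,(180,150,270,260),5.4)
E
```

```text
time_s: 18.25
tcp_pos: [0.5163, 0.127, 0.1696]
ee_rot: [[-0.983, -0.183, 0.003], [-0.183, 0.983, 0.001], [-0.003, 0.001, -1.0]]
wrist_force: [-0.7, -0.4, -0.6]
gripper_width: 0.582
```

View pics/w15.png

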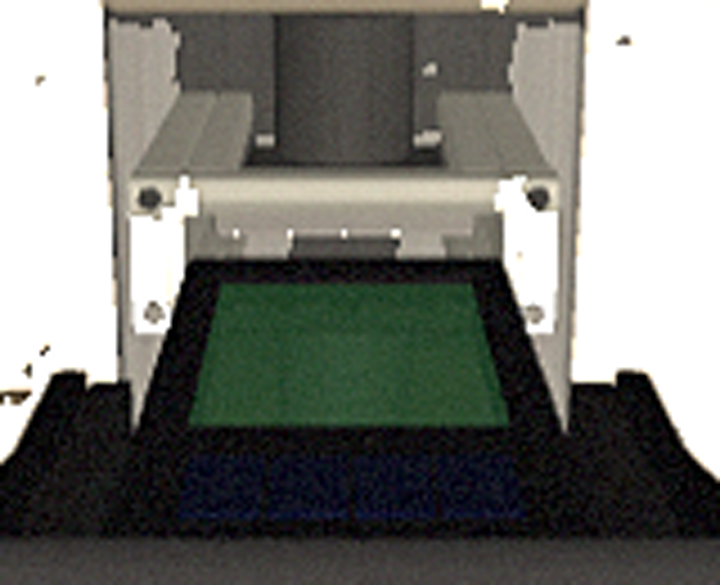

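View pics/s15.png

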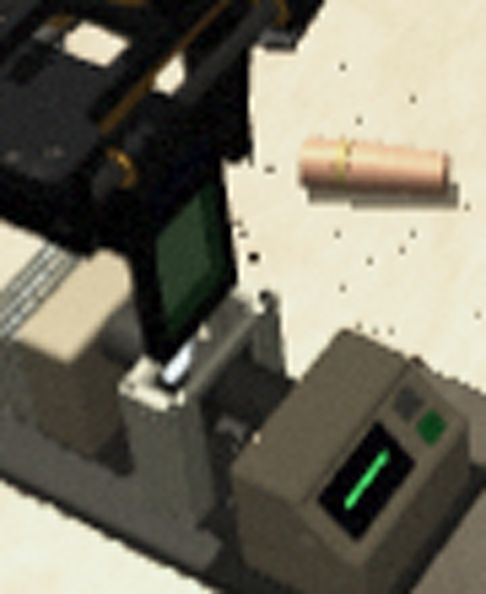

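```bash
python3 - <<'E'
from h import *
c=capture("wrist"); s=r.sense();R=np.array(s["ee_rot"]);t=np.array(s["tcp_pos"]);print(t)
f=lambda p,z: (R.T@(onz(c,(p[0]/4.5+180-.4,p[1]/4.5+150-.4),z)-t)).round(4)
print("scr",np.mean([f(p,.088) for p in[(149,197),(538,197),(535,314),(154,314)]],0))
print("low",f((190,261),t[2]-.0701),f((502,261),t[2]-.0701))
E
```

```text
[0.51584094 0.12694673 0.1689178 ]
scr [ 0.000675 -0.000675  0.080925]
low [ 0.0032 -0.0255  0.0701] [0.0032 0.0248 0.0701]
```

Laterally centred to within 0.3 mm. Fore/aft, the same-view comparison says go 1–2.5 mm further along +x. I'll shift 1.6 mm and lower into the mouth.

```bash
python3 -m crank '[{"linear":[0.0016,-0.0002,0.004],"delta_rot":[0,0,0],"gripper":0},{"linear":[0,0,0.006],"delta_rot":[0,0,0],"gripper":0},{"linear":[0,0,0.005],"delta_rot":[0,0,0],"gripper":0},{"linear":[0,0,0],"delta_rot":[0,0,0],"gripper":0}]'
python3 -m crank '[{"linear":[0,0,0.004],"delta_rot":[0,0,0],"gripper":0},{"linear":[0,0,0.004],"delta_rot":[0,0,0],"gripper":0},{"linear":[0,0,0],"delta_rot":[0,0,0],"gripper":0}]'
```

```text
time_s: 18.9
tcp_pos: [0.5139, 0.1263, 0.1525]
ee_rot: [[-0.983, -0.183, -0.001], [-0.183, 0.983, -0.0], [0.001, -0.0, -1.0]]
wrist_force: [0.1, 0.5, -0.8]
gripper_width: 0.582
time_s: 19.27
tcp_pos: [0.5139, 0.1263, 0.1447]
ee_rot: [[-0.983, -0.183, -0.0], [-0.183, 0.983, -0.0], [0.0, -0.0, -1.0]]
wrist_force: [0.9, -0.4, -0.3]
gripper_width: 0.581
```

The cassette is 13 mm inside the slot with no contact force. Continue to the lift.

```bash
python3 -m crank '[{"linear":[0,0,0.005],"delta_rot":[0,0,0],"gripper":0},{"linear":[0,0,0.005],"delta_rot":[0,0,0],"gripper":0},{"linear":[0,0,0.005],"delta_rot":[0,0,0],"gripper":0},{"linear":[0,0,0],"delta_rot":[0,0,0],"gripper":0}]'
python3 -m crank '[{"linear":[0,0,0.004],"delta_rot":[0,0,0],"gripper":0},{"linear":[0,0,0.004],"delta_rot":[0,0,0],"gripper":0},{"linear":[0,0,0],"delta_rot":[0,0,0],"gripper":0},{"linear":[0,0,0],"delta_rot":[0,0,0],"gripper":0}]'
```

```text
time_s: 19.77
tcp_pos: [0.5139, 0.1263, 0.1296]
ee_rot: [[-0.983, -0.183, -0.0], [-0.183, 0.983, -0.0], [0.0, -0.0, -1.0]]
wrist_force: [0.6, 0.3, -1.3]
gripper_width: 0.58
time_s: 20.27
tcp_pos: [0.514, 0.1264, 0.1224]
ee_rot: [[-0.983, -0.183, 0.0], [-0.183, 0.983, 0.0], [-0.0, 0.0, -1.0]]
wrist_force: [-0.5, -0.1, 1.3]
gripper_width: 0.58
```

The lift is touched: the wrist force went from −1.3 to +1.3 N. Press on.

```bash
python3 -m crank '[{"linear":[0,0,0.005],"delta_rot":[0,0,0],"gripper":0},{"linear":[0,0,0.005],"delta_rot":[0,0,0],"gripper":0},{"linear":[0,0,0.005],"delta_rot":[0,0,0],"gripper":0},{"linear":[0,0,0],"delta_rot":[0,0,0],"gripper":0}]'
python3 -m crank '[{"linear":[0,0,0.003],"delta_rot":[0,0,0],"gripper":0},{"linear":[0,0,0.002],"delta_rot":[0,0,0],"gripper":0},{"linear":[0,0,0],"delta_rot":[0,0,0],"gripper":0},{"linear":[0,0,0],"delta_rot":[0,0,0],"gripper":0}]'
```

```text
time_s: 20.78
tcp_pos: [0.5141, 0.1264, 0.1068]
ee_rot: [[-0.983, -0.183, -0.0], [-0.183, 0.983, -0.0], [0.0, -0.0, -1.0]]
wrist_force: [-0.1, 0.1, 3.6]
gripper_width: 0.582
time_s: 21.28
tcp_pos: [0.514, 0.1264, 0.1022]
ee_rot: [[-0.983, -0.183, 0.0], [-0.183, 0.983, 0.0], [-0.0, 0.0, -1.0]]
wrist_force: [-0.5, -0.3, 4.0]
gripper_width: 0.579
```

Nearly home. Now small steps until the stop shows in the force.

```bash
python3 -m crank '[{"linear":[0,0,0.001],"delta_rot":[0,0,0],"gripper":0},{"linear":[0,0,0.001],"delta_rot":[0,0,0],"gripper":0},{"linear":[0,0,0],"delta_rot":[0,0,0],"gripper":0},{"linear":[0,0,0],"delta_rot":[0,0,0],"gripper":0}]'
python3 -m crank '[{"linear":[0,0,0.001],"delta_rot":[0,0,0],"gripper":0},{"linear":[0,0,0],"delta_rot":[0,0,0],"gripper":0},{"linear":[0,0,0],"delta_rot":[0,0,0],"gripper":0}]'
```

```text
time_s: 21.78
tcp_pos: [0.514, 0.1264, 0.1001]
ee_rot: [[-0.983, -0.183, 0.0], [-0.183, 0.983, 0.0], [-0.0, 0.0, -1.0]]
wrist_force: [-0.5, 0.2, 3.9]
gripper_width: 0.582
time_s: 22.15
tcp_pos: [0.5142, 0.1264, 0.1]
ee_rot: [[-0.983, -0.183, 0.001], [-0.183, 0.983, 0.0], [-0.001, -0.0, -1.0]]
wrist_force: [-1.1, -0.1, 8.6]
gripper_width: 0.584
```

The TCP stopped at 0.100, as computed for fully home, and the force rose to 8.6 N, so the lift is at its stop. Visual check next.

```bash
python3 - <<'E'
from h import *
c=capture("scene"); save("s16",c,(165,100,385,265),3.5)
c=capture("wrist"); b=np.clip(c["img"].astype(float)*1.5,0,255).astype(np.uint8);cv2.imwrite("pics/w16.png",cv2.resize(b,None,fx=1.5,fy=1.5))
E
python3 -m crank '[{"linear":[0,0,0],"delta_rot":[0,0,0],"gripper":0},{"linear":[0,0,0],"delta_rot":[0,0,0],"gripper":0}]'
```

```text
time_s: 22.5
tcp_pos: [0.5142, 0.1264, 0.0999]
ee_rot: [[-0.983, -0.183, 0.001], [-0.183, 0.983, 0.0], [-0.001, -0.0, -1.0]]
wrist_force: [-1.3, 0.6, 8.5]
gripper_width: 0.585
```

View pics/s16.png

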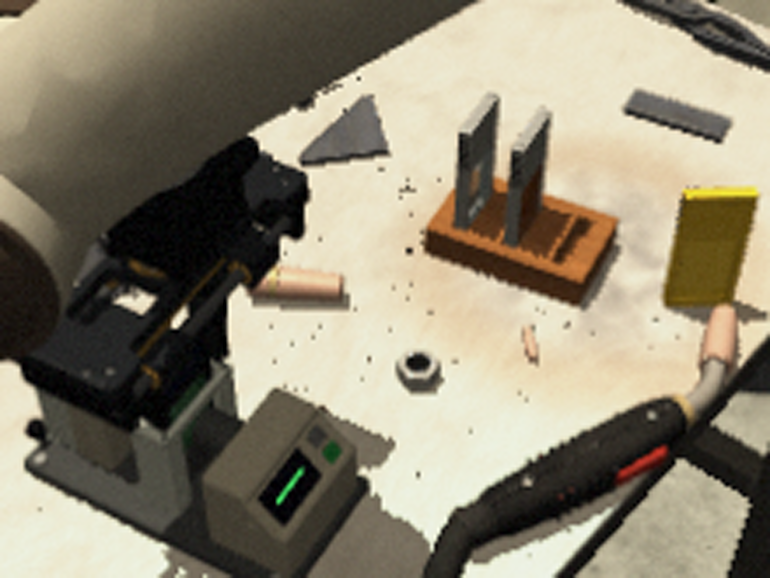

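View pics/w16.png

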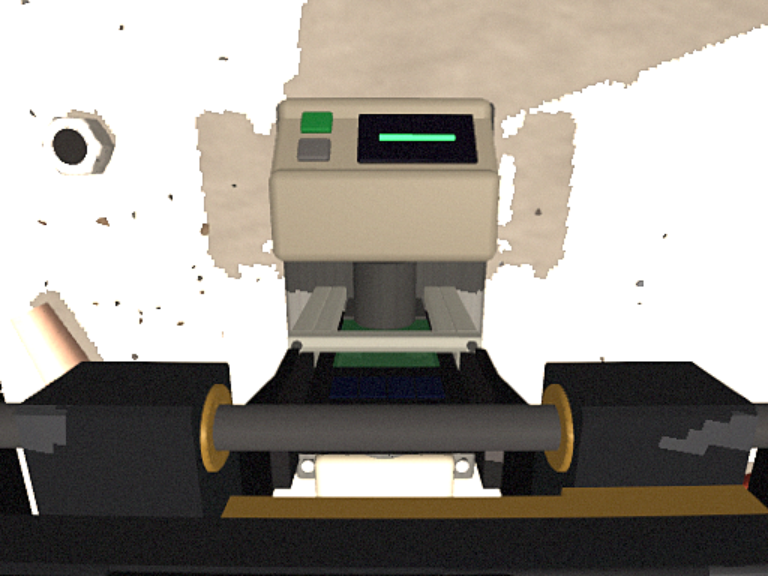

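The cassette is seated in the collar (w16 (385,350)) and the flat lies at s16 (680,115). Both covers stand in the block, and the nut and nozzle are in place. Force is steady at 8.5 N, so I'm handing in.

```bash
python3 -c "
from station import workorder
print(workorder.finish_job())"
```

```text
the job is handed in; nothing more can be done
None
```

The job is handed in at about 22.5 s of the 72 s allowed, with the gripper still holding the black cassette down in the tester. The hand-in gives no verdict, so the checks below are my own.

- **Flat:** I lifted it off the collar and laid it on the bare table at about (0.477, −0.396). It was released there and lies flat.
- **Cassette:** I gripped it by its two narrow side edges, drew it straight out of the block and lowered it into the slot with no contact on the way in.
- **Fully home:** The TCP stopped at z = 0.100, as calculated for the lift's stop, and the push rose from about 4 N to a steady 8.5 N. The opening reads about 51 mm, matching the cassette's width.
- **Other objects:** The last pictures show both other cassettes upright in the block, and the nut and nozzle in place.

One disagreement: before insertion the cameras and the arm reading differed by 1–2 mm on the slot position. I shifted 1.6 mm to split the difference, and the cassette then went in cleanly. I could not read the lift's travel or the window position directly; both are inferred from the height and the force.

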